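Load and seal the anaerobic culture jar

ROBOT

A 6-joint arm with a two-finger parallel gripper is mounted at the origin on a cart in front of the work surface, level with it; the furniture and walls round the work are solid. World frame = base frame: x ahead of the robot, y to its left, z up, the work surface at z = 0. Lengths are in m, angles in degrees, forces in N, time in s.
With the tool pointing down it reaches from about 0.4 to 0.825 m from the base axis. Payload 7 kg.
Tool frame: the origin (TCP) lies between the finger pads; the fingertips stand 19 mm ahead of it and the grasp point (between the pads) is the TCP; z points along the fingers, y is the line along which they close (so a half turn about z gives the same grasp; the last joint's range is limited). The gripper opens to 88 mm and grips with 3 to 60 N. Pads are 19 mm wide; open, the fingers measure 130 mm over their backs; the gripper's body (78 mm by 193 mm) begins 47 mm behind the grasp point.
Start: joints at [-56.717, 20.546, 0.682, 0, -70.136, -16.507], TCP at [0.195, -0.646, 0.246] pointing down, gripper open.
Joint ranges: [-176.03, 176.03], [-82.01, 121.73], [-58.28, 71.71], [-173.87, 95.51], [-174.79, -0.11], [-173.66, 173.66]. Speed limits (degrees/s): [136.94, 136.94, 172.46, 180, 180, 180].

INTERFACE

Orientations are given as [roll, pitch, yaw] about the fixed x, y, z axes, in that order (R = Rz(yaw) Ry(pitch) Rx(roll)).
In Python, from plant import r gives the robot as it stands. The module is installed in compiled form; this text tells all that it offers.
- The arm moves only by the shell command python3 -m pendant 'ROWS' [OPENING] [FORCE]. ROWS is JSON, a list of rows, each a list of 6 numbers: the shift along the tool's x, y, z in mm, then the turn, a rotation vector about the tool's x, y, z in rad. In form: [[tx, ty, tz, wx, wy, wz], ...]. A call has 1 to 20 rows; each row is the pose to reach, as a shift and turn from the pose commanded when the call began, along the tool's axes at that moment; what a row does not reach only later rows make up. A row lasts 1/8 s, in which the tool goes at most 62.5 mm and 10.7 degrees, less where a joint would pass 70% of its speed; a pose out of reach is approached as far as the arm can. A call with a gripper value outside its range is refused whole. OPENING is the finger opening in mm, from 0 to 87.6, set as the call begins (- or left out, the last holds). The fingers move at their own pace and stop on an object; FORCE is the grip in N (left out, the last holds). Time passes only in rows, so rows that repeat a pose let the fingers close. It gives the time, the measured TCP pose, the force, the opening and the grip force at its end, in the units of the state.
- r.get_state(): the state, without advancing time (a new reading comes with each control period).
- r.capture(name): name is "scene" or "top" or "wrist"; returns the picture (400x640x3 uint8, red, green, blue); there is no depth.
- r.camera_params(name): a dict with "mtx" (3x3 intrinsics, pixels), "rvec" (rotation vector, rad) and "tvec" (3), from world to camera coordinates, as OpenCV has them; the wrist camera has in their place "mount" (4x4, takes a point from camera to tool coordinates, whose origin is the TCP and whose axes are the flange's). Camera axes: x right, y down, z forward; pixel columns grow to the right and rows downward; lengths in m; the calibration is good to about 2 mm. The wrist camera is an equidistant fisheye: a pixel r from the principal point sees the ray r / f radians off the axis. A picture is of the moment at which its call begins: read the wrist's pose just before it. camera_params takes no time and is no camera call.
- r.close_job(): hands the job in; it is judged then, once.
The state is a dict: "time_s": time; "joints": joint angles; "qd": joint speeds; "joint_torque": joint torques, N m; "tcp_pos": TCP position; "eef_rot": TCP orientation; "contact_force": force on the tool from outside, world axes, zero at the start; "moment": the same for the moment, N m; "gripper_width": finger opening in m; "gripper_force": force on a finger pad.
Only numpy, scipy, OpenCV 4.12 (cv2) and the standard library are available. Lean on these libraries where they do the work, as an engineer would, in place of code of your own. Each camera call takes 0.05 s, during which the arm holds its last target. There are 200 camera calls.

TASK

Get the anaerobic jar ready for incubation: put every culture dish that lies on the bench, flat and the same way up, side by side onto the jar's raised sprung lift, then push the loaded lift down until its catch holds it below the rim. The loose lid was left with its bolts out: draw them in with its knob (anticlockwise) so that it fits, set it on the rim so that it sits level all round, and turn the knob clockwise until the bolts are home and the clutch has clicked over at least once. Leave the timer, the marker pen and the tape roll where they are.

Things in the scene. Friction and masses are not known exactly. Their poses are not given: they have to be found in the camera images.
- jar: The anaerobic jar: a clear, open-topped rectangular tub fixed to the bench, outside 186 (its x) x 214 (its y) mm at the white rim, 70 mm high. Origin at the centre of its underside, z up. The mouth inside the rim is 158 (x) x 180 (y) mm; the rim is 5 mm thick and its flat top, which carries the lid, is at z = 70 mm.
- lift (a joint): Travel of the sprung lift in the jar, m: 0 = up (deck 80 mm above the bench, 10 above the rim), grows as it sinks, 0.054 = bottom stop. Spring 220 N/m, nearly balanced at the top (the deck sinks 1 mm a dish), 10 N at the bottom, 14 N while passing the catch. The catch snaps over at 0.049 and then holds it by itself (reads about 0.048); push to 0.051-0.053. Uncaught it springs up again.
- lift_deck (a point): Centre of the top of the lift's perforated aluminium deck, 150 (x) x 172 (y) mm, axes as the jar's. Four dish places at x = +-37, y = +-49 mm from here, marked by rosettes of holes. Fences 6 mm high round the edge, with finger gaps in both y sides from |x| = 12 to 58 mm: hold each dish across y, one finger over the gap, the other in the 32 mm alley between the dishes.
- push_pad (a point): Centre of the top of the green push pad, a 26 mm disc on a post at the centre of the deck, its top 20 mm above the deck (100 mm above the bench with the lift up, 52 mm when caught). Press it straight down with closed fingertips.
- catch_tooth (a point): The tooth of the catch: a red spring hook inside the jar at the middle of its low-x side, pivoted at its foot. As the deck is pushed down, a steel pin in a notch of the deck edge pushes the hook aside, and it springs back over the pin and holds the deck down.
- lid: The loose lid, 0.4 kg: pale grey plate 183 (x) x 211 (y) x 7 mm, below it a tapered spigot 14 mm deep that drops into the mouth with 2.5 mm play a side. Origin at the centre of the plate's underside, which rests on the rim (14 mm above the bench while the lid lies on its spigot, 70 when seated). z up. Fits either way round (half a turn). Carry it by the knob at its centre.
- knob_grip (a point): Grip point of the lid's black knob: on the lid's vertical centre axis, 51 mm above the lid's origin. The knob is a bar 56 mm long (this point's x), 18 mm thick (y; grip across it) and 26 mm high, its top 3 mm above this point; beneath the bar a round skirt of 48 mm diameter, its top 22 mm below it. Turns with the knob.
- lid_screw (a joint): Angle of the screw under the knob that drives two steel bolts out of the y ends of the lid's spigot, rad: 0 = bolts drawn in, at its stop; grows clockwise seen from above; 2.4 = bolts home (under the rim), at its other stop. It starts at 1.7 to 2.2 and the lid fits the mouth only below about 0.6. It turns at about 0.05 N m, so the lid lying on the bench stays put when its knob is turned.
- lid_clutch (a joint): Angle by which the knob has slipped clockwise over the screw, rad: 0 at the start. The clutch holds the knob to the screw up to about 0.15 N m, with 0.13 rad of play either way; with the screw at a stop it gives and clicks over every 0.785 rad of further turning (tipping over halfway, so turn it past 0.8). Turned back at the other stop it slips the other way and the reading falls.
- timer: White kitchen-style lab timer, 62x62x18 mm; leave it alone. Origin at the centre of its underside.
- marker: Blue marker pen 136 mm long lying on the bench; leave it alone.
- tape: Roll of cream tape, 72 mm diameter, 19 mm high; leave it alone. Origin at the centre of its underside.
- dish_a: A round lidded culture dish, clear with cream medium, 67 mm diameter over its cover (grip across it; the cover reaches from 4 to 16 mm up), 16 mm high, 27 g, lying flat. Origin at the centre of its underside. There are two to four such dishes.
- dish_b: A round lidded culture dish, clear with cream medium, 67 mm diameter over its cover (grip across it; the cover reaches from 4 to 16 mm up), 16 mm high, 27 g, lying flat. Origin at the centre of its underside. There are two to four such dishes.
- dish_c: A round lidded culture dish, clear with cream medium, 67 mm diameter over its cover (grip across it; the cover reaches from 4 to 16 mm up), 16 mm high, 27 g, lying flat. Origin at the centre of its underside. There are two to four such dishes.
- dish_d: A round lidded culture dish, clear with cream medium, 67 mm diameter over its cover (grip across it; the cover reaches from 4 to 16 mm up), 16 mm high, 27 g, lying flat. Origin at the centre of its underside. There are two to four such dishes.

How it is judged (in metres and radians):
On the way, in this order (a step that is already met when the one before it is completed fails the run):
1. every dish lies flat on the deck of the raised lift, let go (x of dish_a in the frame of lift_deck between -0.05 and 0.05 m and y of dish_a in the frame of lift_deck between -0.062 and 0.062 m and z of dish_a in the frame of lift_deck between -0.005 and 0.005 m and angle between each of dish_a, dish_b, dish_c, dish_d's own z axis and vertical below 0.08 rad and x of dish_b in the frame of lift_deck between -0.05 and 0.05 m and y of dish_b in the frame of lift_deck between -0.062 and 0.062 m and z of dish_b in the frame of lift_deck between -0.005 and 0.005 m and x of dish_c in the frame of lift_deck between -0.05 and 0.05 m and y of dish_c in the frame of lift_deck between -0.062 and 0.062 m and z of dish_c in the frame of lift_deck between -0.005 and 0.005 m and x of dish_d in the frame of lift_deck between -0.05 and 0.05 m and y of dish_d in the frame of lift_deck between -0.062 and 0.062 m and z of dish_d in the frame of lift_deck between -0.005 and 0.005 m and value of joint lift below 0.02 m and contact force between the fingers and anything else below 0.5 N), for 0.3 s.
2. the lift is down and held by its catch alone, with the dishes on it (x of dish_a in the frame of lift_deck between -0.05 and 0.05 m and y of dish_a in the frame of lift_deck between -0.062 and 0.062 m and z of dish_a in the frame of lift_deck between -0.005 and 0.005 m and angle between each of dish_a, dish_b, dish_c, dish_d's own z axis and vertical below 0.08 rad and x of dish_b in the frame of lift_deck between -0.05 and 0.05 m and y of dish_b in the frame of lift_deck between -0.062 and 0.062 m and z of dish_b in the frame of lift_deck between -0.005 and 0.005 m and x of dish_c in the frame of lift_deck between -0.05 and 0.05 m and y of dish_c in the frame of lift_deck between -0.062 and 0.062 m and z of dish_c in the frame of lift_deck between -0.005 and 0.005 m and x of dish_d in the frame of lift_deck between -0.05 and 0.05 m and y of dish_d in the frame of lift_deck between -0.062 and 0.062 m and z of dish_d in the frame of lift_deck between -0.005 and 0.005 m and value of joint lift above 0.045 m and contact force between the fingers and anything else below 0.5 N), for 0.4 s.
3. the lid sits level on the rim all round, its bolts not yet out (x of lid in the frame of jar between -0.006 and 0.006 m and y of lid in the frame of jar between -0.006 and 0.006 m and z of lid in the frame of jar between 0.067 and 0.0735 m and angle between lid's own z axis and vertical below 0.03 rad and value of joint lid_screw below 1 rad), for 0.2 s.
4. the bolts are home and the knob's clutch has clicked over at least once (x of lid in the frame of jar between -0.006 and 0.006 m and y of lid in the frame of jar between -0.006 and 0.006 m and z of lid in the frame of jar between 0.067 and 0.0735 m and angle between lid's own z axis and vertical below 0.03 rad and value of joint lid_screw above 2.2 rad and value of joint lid_clutch above 0.6 rad), for 0.1 s.
At the end, for the whole second after the job is handed in: Every dish lies flat on the deck (within 50 mm in x, 62 mm in y of its centre, 0.08 rad), the lift is caught (past 45 mm), the lid is seated (centred to 6 mm, underside 67 to 73.5 mm up, tilt under 0.03 rad), its screw past 2.2 rad, its clutch slipped over 0.6 rad, and the robot touches nothing (all of step 2 and all of step 4 and linear speed of lid below 0.02 m/s).
It fails at once if the timer is pushed out of its place (more than 4 cm) (distance of timer from where it was at the start of the episode above 0.04 m).
It fails at once if the marker pen is pushed out of its place (more than 4 cm) (distance of marker from where it was at the start of the episode above 0.04 m).
It fails at once if the tape roll is pushed out of its place (more than 4 cm) (distance of tape from where it was at the start of the episode above 0.04 m).
Of dish_a, dish_b, dish_c, dish_d only 2 to 4 are there at a start; the rules pass over those that are not, and their reading is None.
At some moment in a run one of dish_a, dish_b, dish_c, dish_d, lid may be knocked a few centimetres aside while the robot is not near it.
It also fails if it takes over 210 s, if anything falls off the work surface, if the arm or the gripper's body presses on something with over 40 N, if the wrist force passes 120 N, or if a joint passes its speed limit or range.

## Working session

There is one attempt and no reset: what is moved stays moved. The work goes in short steps, Python scripts to look and compute and a shell command to move; the robot and the scene stay as the last step left them, time stands still between calls to the robot, and variables do not carry over. Pictures are saved under pics/ and viewed, at most 14 in all, crops included, and the job is handed in when it is done.

```bash
mkdir -p pics
cat > h.py <<'E'
import numpy as np, cv2
from plant import r
from scipy.spatial.transform import Rotation as R
def cap(n,f=None):
    im=r.capture(n)
    if f: cv2.imwrite('pics/'+f,cv2.cvtColor(im,cv2.COLOR_RGB2BGR))
    return im
def cast(n,uv,z):
    "pixels -> world points on plane z (fixed cameras)"
    p=r.camera_params(n); M=R.from_rotvec(np.ravel(p['rvec'])).as_matrix(); t=np.ravel(p['tvec'])
    uv=np.atleast_2d(uv).astype(float); K=np.array(p['mtx'])
    d=(M.T@np.linalg.inv(K)@np.c_[uv,np.ones(len(uv))].T).T; c=-M.T@t
    return c+d*((z-c[2])/d[:,2])[:,None]
def proj(n,P):
    p=r.camera_params(n); return cv2.projectPoints(np.atleast_2d(P).astype(float),np.array(p['rvec'],float),np.array(p['tvec'],float),np.array(p['mtx'],float),None)[0][:,0]
E
python3 - <<'E'
from h import *
a=cap('top','top0.png');b=cap('scene','scene0.png')
s=r.get_state();print(s)
for n in('top','scene'):
    p=r.camera_params(n);M=R.from_rotvec(np.ravel(p['rvec'])).as_matrix();print(n,-M.T@np.ravel(p['tvec']),M[2],np.array(p['mtx']).tolist())
print(r.camera_params('wrist'))
E
```

```text
{'time_s': 0.1, 'joints': array([-5.67191581e+01,  2.05879800e+01,  6.37950462e-01, -1.83284077e-02,
       -7.01370210e+01, -1.65063304e+01]), 'qd': array([ 0.00636   , -0.04694258,  0.1574898 ,  0.08748071, -0.02315412,
       -0.01292133]), 'joint_torque': array([-2.03228039e-03, -5.84163094e+01,  2.93750238e+01,  7.01557025e+00,
        1.01719241e-02, -5.94124822e-05]), 'tcp_pos': array([ 0.19465413, -0.64587765,  0.24469903]), 'eef_rot': array([ 1.79911641e+02, -8.21466370e-03, -1.63231723e+02]), 'contact_force': array([ 0.00684479,  0.61091484, -0.15192002]), 'moment': array([0.00360616, 0.02075401, 0.0219008 ]), 'gripper_force': 0.0, 'gripper_width': 0.08775397857996622}
top [0.40887953 0.08054463 1.05412477] [ 0.17274386 -0.0051768  -0.98495318] [[422.71932088518446, 0.0, 323.09341478720927], [0.0, 422.71932088518446, 201.87459930720536], [0.0, 0.0, 1.0]]
scene [0.16249455 0.69616746 0.64824299] [ 0.42923033 -0.68362113 -0.59027406] [[377.06430570875466, 0.0, 322.5582016670293], [0.0, 377.06430570875466, 206.13708454032883], [0.0, 0.0, 1.0]]
{'mtx': array([[309.70691629,   0.        , 316.83890156],
       [  0.        , 309.70691629, 202.11365644],
       [  0.        ,   0.        ,   1.        ]]), 'mount': array([[ 3.09662668e-04, -9.68757780e-01, -2.48008603e-01,
         6.68596997e-02],
       [ 9.99999937e-01,  2.57022157e-04,  2.44630363e-04,
        -3.55582193e-04],
       [-1.73243862e-04, -2.48008663e-01,  9.68757799e-01,
        -1.38059190e-01],
       [ 0.00000000e+00,  0.00000000e+00,  0.00000000e+00,
         1.00000000e+00]])}
```

View pics/top0.png

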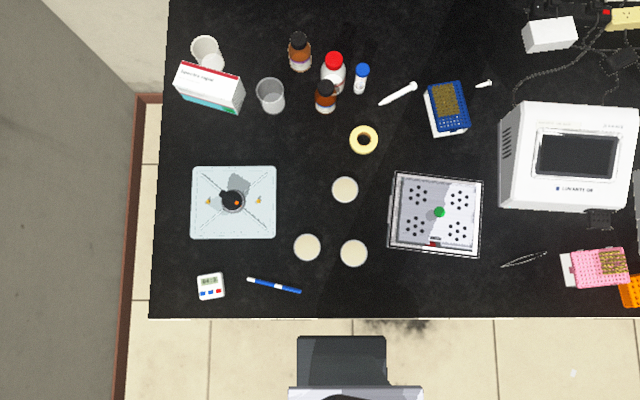

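View pics/scene0.png

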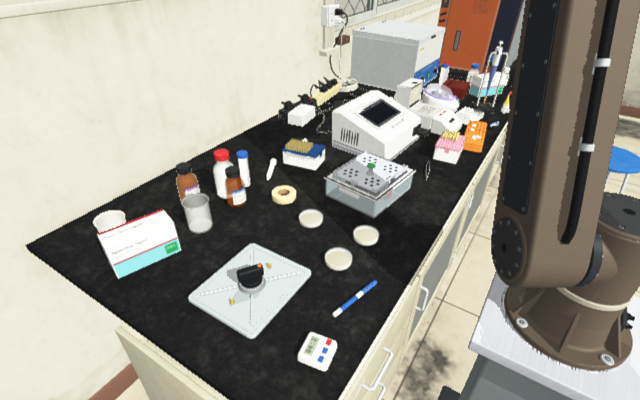

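The top view shows three dishes, at about (345,189), (307,247) and (354,253). The lid is at (233,202) and the jar at (437,215), with its pad at (439,211) and the red catch at (432,243), which is the side nearest the robot. The timer is at (210,286), the pen at (274,285) and the tape at (363,139). The scene view confirms this layout.

```bash
cat > meas.py <<'E'
from h import *
def rnd(x): return np.round(x,4).tolist()
def dishes(im):
    hsv=cv2.cvtColor(im,cv2.COLOR_RGB2HSV); out=[]
    m=((hsv[...,2]>120)).astype(np.uint8)
    n,l,s,c=cv2.connectedComponentsWithStats(m)
    for i in range(1,n):
        x,y,w,h,a=s[i]
        if 400<a<900 and 23<w<34 and 23<h<34 and a/(w*h)>.7 and 260<c[i][0]<520 and y>120:
            out.append((c[i],w,h,a))
    return out
def lid(im,z=.021):
    hsv=cv2.cvtColor(im,cv2.COLOR_RGB2HSV)
    m=(im.min(2)>110).astype(np.uint8)
    n,l,s,c=cv2.connectedComponentsWithStats(m)
    cand=[i for i in range(1,n) if 3000<s[i][4]<9000 and c[i][0]<330 and 130<c[i][1]<300]
    k=cand[0]; cn=max(cv2.findContours((l==k).astype(np.uint8),0,cv2.CHAIN_APPROX_NONE)[0],key=cv2.contourArea)[:,0]
    P=cast('top',cn,z)[:,:2]
    return cv2.minAreaRect((P*1000).astype(np.float32))
E
python3 - <<'E'
from meas import *
im=cv2.cvtColor(cv2.imread('pics/top0.png'),cv2.COLOR_BGR2RGB)
for c,w,h,a in dishes(im): print('dish',rnd(c),w,h,a,rnd(cast('top',c,.012)[0]))
print('lid',lid(im))
hsv=cv2.cvtColor(im,cv2.COLOR_RGB2HSV)
g=(hsv[...,0]>45)&(hsv[...,0]<85)&(hsv[...,1]>120)&(hsv[...,2]>60)
ys,xs=np.nonzero(g); k=(abs(xs-439)<20)&(abs(ys-211)<20); print('pad',rnd(cast('top',[xs[k].mean(),ys[k].mean()],.1)[0]),k.sum())
rd=(im[...,0]>130)&(im[...,1]<80)&(im[...,2]<80);ys,xs=np.nonzero(rd);k=(abs(xs-432)<20)&(abs(ys-243)<20);print('catch',xs[k].mean(),ys[k].mean(),k.sum())
# knob: dark px on lid
kn=(im.max(2)<75);ys,xs=np.nonzero(kn);k=(abs(xs-233)<25)&(abs(ys-200)<25);print('knob',rnd(cast('top',[xs[k].mean(),ys[k].mean()],.05)[0]),k.sum())
A=cv2.resize(im[155:270,375:495],None,fx=4.5,fy=4.5,interpolation=cv2.INTER_CUBIC)
B=cv2.resize(im[170:240,200:270],None,fx=7.4,fy=7.4,interpolation=cv2.INTER_CUBIC)
o=np.zeros((560,800,3),np.uint8);
A=cv2.resize(A,(420,402));B=cv2.resize(B,(370,370));o[:402,:420]=A;o[:370,425:795]=B
cv2.imwrite('pics/crop0.png',cv2.cvtColor(o,cv2.COLOR_RGB2BGR))
# holes on deck
gr=cv2.cvtColor(im,cv2.COLOR_RGB2GRAY)
E
```

```text
dish [344.5624, 189.2749] 26 27 553 [0.6237, 0.0209, 0.012]
dish [306.6821, 246.8838] 28 27 585 [0.4795, 0.1158, 0.012]
dish [353.477, 252.9114] 28 27 587 [0.4644, 0.001, 0.012]
lid ((602.0558471679688, 511.2145690917969), (41.83658981323242, 491.297607421875), 89.94657897949219)
pad [0.5531, -0.1895, 0.1] 84
catch 431.8 244.26666666666668 15
knob [0.5922, 0.2987, 0.05] 298
```

View pics/crop0.png

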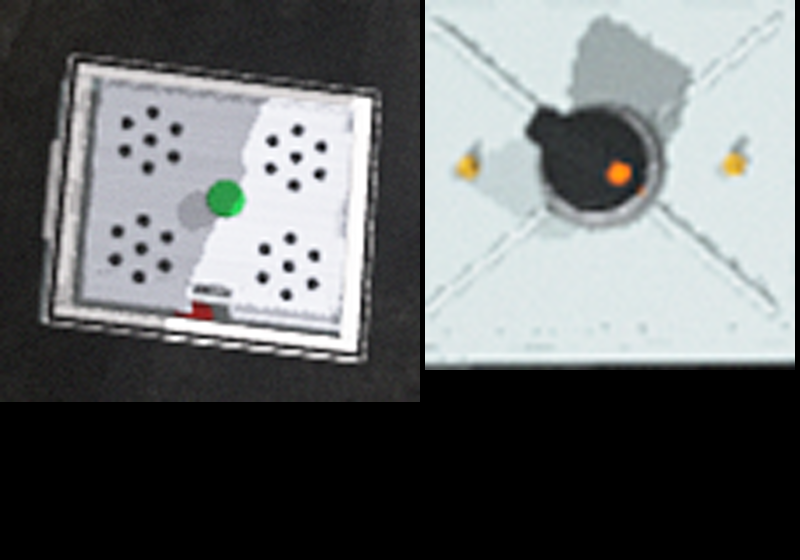

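The jar crop shows the four rosette centres at crop px (150,139), (296,157), (141,248) and (288,266), and the red catch on the low-x side. On the lid, the knob bar runs from upper left to lower right. I'll compute the jar pose from the rosettes and redo the lid fit.

```bash
cat > go.py <<'E'
# usage: go.py "x y z yaw" ... -> rows (tool mm, rotvec) from the present pose, tool pointing down
import sys; from h import *
s=r.get_state(); R0=R.from_euler('xyz',s['eef_rot'],degrees=True); p0=np.array(s['tcp_pos'])
print('t',s['time_s'],'tcp',np.round(p0,4),'rot',np.round(s['eef_rot'],2),'w',round(s['gripper_width'],4),'j',np.round(s['joints'],1))
for a in sys.argv[1:]:
    x,y,z,w=map(float,a.split()); T=R.from_euler('xyz',[180,0,w],degrees=True)
    print(np.round(R0.inv().apply(np.array([x,y,z])-p0)*1000,1).tolist(),np.round((R0.inv()*T).as_rotvec(),3).tolist())
E
sed -i 's/m=(im.min(2)>110).*/m=(im.min(2)>110).astype(np.uint8); m[:, :150]=0; m[300:]=0; m[:150]=0/; s/3000<s\[i\]/3000<s[i]/' meas.py
python3 - <<'E'
from meas import *
im=cv2.cvtColor(cv2.imread('pics/top0.png'),cv2.COLOR_BGR2RGB)
print('lid',lid(im))
c=np.array([[150,139],[296,157],[141,248],[288,266]])/3.5+[375,155]
P=cast('top',c,.08)[:,:2]; print(P.round(4)); print(P.mean(0), np.linalg.norm(P[0]-P[1]),np.linalg.norm(P[0]-P[2]))
d=P[0]+P[2]-P[1]-P[3]; print('yaw from y',np.degrees(np.arctan2(-d[0],d[1]))); d=P[0]+P[1]-P[2]-P[3]; print('yaw',np.degrees(np.arctan2(d[1],d[0])))
E
python3 go.py "0.464 0.001 0.12 90" "0.464 0.001 0.022 90" "0.464 0.001 0.12 -90"
```

```text
lid ((590.588134765625, 298.64849853515625), (211.40402221679688, 183.59182739257812), 89.92779541015625)
[[ 0.5962 -0.1472]
 [ 0.5837 -0.2447]
 [ 0.5227 -0.1382]
 [ 0.5105 -0.235 ]]
[ 0.55327607 -0.19127369] 0.09821623712172312 0.07407450866609815
yaw from y -7.26657704851401
yaw -7.266190257575662
t 0.1 tcp [ 0.1947 -0.6459  0.2447] rot [ 1.7991e+02 -1.0000e-02 -1.6323e+02] w 0.0878 j [-56.7  20.6   0.6  -0.  -70.1 -16.5]
[-444.5, 541.5, 125.5] [0.001, -0.002, 1.863]
[-444.6, 541.3, 223.5] [0.001, -0.002, 1.863]
[-444.5, 541.5, 125.5] [0.001, 0.001, -1.278]
```

Both check out. The rosette spacing is 98.2 x 74.1 mm, against 98 x 74 nominal, which puts the jar at (0.5533, -0.1913) with yaw -7.27°. The lid measures 211.4 x 183.6 mm at (0.5906, 0.2986), yaw about 0. I'll go to dish C with the fingers closing along x, since the gripper body would hit the jar rim otherwise.

```bash
python3 -m pendant '[[-60,70,20,0,0,-0.1],[-444.5,541.5,125.5,0.001,0.001,-1.278],[-444.5,541.5,125.5,0.001,0.001,-1.278],[-444.5,541.5,125.5,0.001,0.001,-1.278],[-444.5,541.5,125.5,0.001,0.001,-1.278],[-444.5,541.5,125.5,0.001,0.001,-1.278],[-444.5,541.5,125.5,0.001,0.001,-1.278],[-444.5,541.5,125.5,0.001,0.001,-1.278],[-444.5,541.5,125.5,0.001,0.001,-1.278],[-444.5,541.5,125.5,0.001,0.001,-1.278],[-444.5,541.5,125.5,0.001,0.001,-1.278],[-444.5,541.5,125.5,0.001,0.001,-1.278],[-444.5,541.5,125.5,0.001,0.001,-1.278],[-444.5,541.5,125.5,0.001,0.001,-1.278],[-444.5,541.5,125.5,0.001,0.001,-1.278],[-444.5,541.5,125.5,0.001,0.001,-1.278]]' 87 10; python3 go.py "0.464 0.001 0.022 -90" "0.464 0.001 0.12 -90"; python3 -c "
from meas import *
im=cap('wrist','w1.png'); t=cap('top')
for c,w,h,a in dishes(t): print('dish',rnd(cast('top',c,.012)[0]))
print(lid(t))"
```

```text
time_s: 2.1
tcp_pos: [0.4639, -0.0002, 0.1203]
eef_rot: [-180.0, -0.1, -90.1]
contact_force: [-0.0, -0.1, 0.2]
gripper_width: 0.0872
gripper_force: 0.0
t 2.1 tcp [ 4.639e-01 -2.000e-04  1.203e-01] rot [-1.7997e+02 -6.0000e-02 -9.0070e+01] w 0.0872 j [ 24.5   7.9 -35.    0.1 -47.1 -24.6]
[-1.3, -0.0, 98.3] [-0.001, -0.001, -0.001]
[-1.2, -0.1, 0.3] [-0.001, -0.001, -0.001]
dish [0.6244, 0.021, 0.012]
((591.6467895507812, 298.6260681152344), (211.5127410888672, 181.30064392089844), 89.87593841552734)
```

View pics/w1.png

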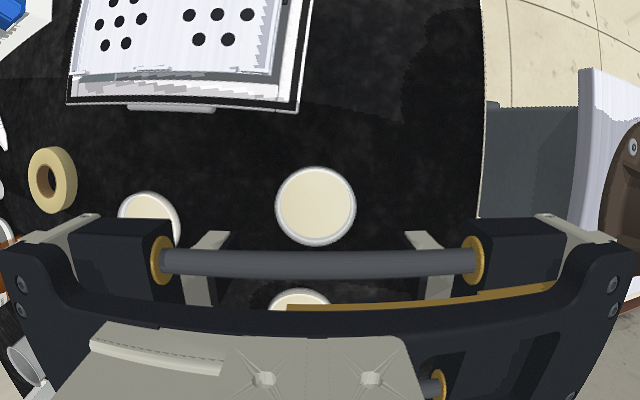

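The wrist picture shows dish C at (315,206), centred between the fingertips at columns 210 and 420, with the jar at the top. I'll check C's position through the fisheye model.

```bash
cat >> h.py <<'E'
def wcast(uv,z,s=None):
    "wrist fisheye pixels -> world points on plane z, robot at state s"
    s=s or r.get_state(); p=r.camera_params('wrist'); K=np.array(p['mtx']); M=np.array(p['mount'])
    q=(np.atleast_2d(uv).astype(float)-K[:2,2])/K[0,0]; th=np.linalg.norm(q,axis=1)
    d=np.c_[q*(np.sin(th)/np.maximum(th,1e-9))[:,None],np.cos(th)]
    R0=R.from_euler('xyz',s['eef_rot'],degrees=True).as_matrix(); c=R0@M[:3,3]+s['tcp_pos']; d=(R0@M[:3,:3]@d.T).T
    return c+d*((z-c[2])/d[:,2])[:,None]
def wcircle(im,z,rmm=33.5,seed=None):
    "bright dish nearest seed px in wrist view -> circle centre (world) and radius"
    m=(im.min(2)>115).astype(np.uint8); n,l,st,c=cv2.connectedComponentsWithStats(m)
    k=l[int(seed[1]),int(seed[0])]; cn=max(cv2.findContours((l==k).astype(np.uint8),0,1)[0],key=cv2.contourArea)[:,0]
    P=wcast(cn,z)[:,:2]; e=cv2.minEnclosingCircle((P*1000).astype(np.float32)); A=np.c_[2*P,np.ones(len(P))]; b=np.linalg.lstsq(A,(P**2).sum(1),rcond=None)[0]
    return b[:2],np.sqrt(b[2]+b[:2]@b[:2]),e
E
python3 - <<'E'
from h import *
im=cv2.cvtColor(cv2.imread('pics/w1.png'),cv2.COLOR_BGR2RGB)
print(wcircle(im,.016,seed=(315,206)))
E
```

```text
(array([ 0.46511649, -0.00050905]), np.float64(0.03275170285221443), ((465.1761474609375, -0.5063571333885193), 33.33789825439453))
```

```bash
python3 -m pendant '[[0,-0.6,30,0,0,0],[0,-1.2,65,0,0,0],[0,-1.2,90,0,0,0],[0,-1.2,98,0,0,0],[0,-1.2,98,0,0,0],[0,-1.2,98,0,0,0]]' && python3 -m pendant '[[0,0,0,0,0,0],[0,0,0,0,0,0],[0,0,0,0,0,0],[0,0,0,0,0,0],[0,0,0,0,0,0],[0,0,-15,0,0,0],[0,0,-45,0,0,0],[0,0,-90,0,0,0],[0,0,-125,0,0,0],[0,0,-138,0,0,0],[0,0,-138,0,0,0]]' 55 12
python3 - <<'E'
from h import *
c=np.array([.5533,-.1913]); a=np.radians(-7.27); M=np.array([[np.cos(a),-np.sin(a)],[np.sin(a),np.cos(a)]])
for q in[(37,49),(-37,49),(37,-49),(-37,-49)]: print(q,(c+M@np.array(q)/1e3).round(4))
E
python3 go.py "0.5228 -0.138 0.16 -187.27" "0.5228 -0.138 0.105 -187.27"
```

```text
time_s: 2.95
tcp_pos: [0.466, 0.0006, 0.023]
eef_rot: [-179.9, -0.0, -90.0]
contact_force: [-0.1, 0.3, -1.0]
gripper_width: 0.0876
gripper_force: 0.0
time_s: 4.32
tcp_pos: [0.4654, 0.0007, 0.1603]
eef_rot: [-179.9, -0.0, -90.0]
contact_force: [-0.2, 1.0, -0.4]
gripper_width: 0.0667
gripper_force: 12.0
(37, 49) [ 0.5962 -0.1474]
(-37, 49) [ 0.5228 -0.138 ]
(37, -49) [ 0.5838 -0.2446]
(-37, -49) [ 0.5104 -0.2352]
t 4.325 tcp [0.4654 0.0007 0.1603] rot [-1.7993e+02 -3.0000e-02 -9.0010e+01] w 0.0667 j [ 24.5   5.1 -31.9   0.1 -53.  -24.5]
[138.7, -57.4, 0.5] [-0.001, 0.001, 1.698]
[138.6, -57.4, 55.5] [-0.001, 0.001, 1.698]
```

```bash
python3 -m pendant '[[10,-4,0.5,0,0,0.12],[30,-12,0.5,0,0,0.3],[55,-22,0.5,0,0,0.48],[80,-33,0.5,0,0,0.66],[105,-43,0.5,0,0,0.84],[125,-52,0.5,0,0,1.02],[138,-57,0.5,0,0,1.2],[138.6,-57.4,0.5,0,0.001,1.38],[138.6,-57.4,0.5,0,0.001,1.56],[138.6,-57.4,0.5,0,0.001,1.698],[138.6,-57.4,0.5,0,0.001,1.698],[138.6,-57.4,20,0,0.001,1.698],[138.6,-57.4,40,0,0.001,1.698],[138.6,-57.4,52,0,0.001,1.698],[138.6,-57.4,55.5,0,0.001,1.698],[138.6,-57.4,56,0,0.001,1.698],[138.6,-57.4,56,0,0.001,1.698]]'; python3 go.py "0.5228 -0.138 0.104 -187.27"
python3 - <<'E'
from h import *
im=cap('scene'); c=im[130:230,300:440]; cv2.imwrite('pics/s1.png',cv2.resize(cv2.cvtColor(c,cv2.COLOR_RGB2BGR),None,fx=5,fy=5,interpolation=cv2.INTER_CUBIC))
E
```

```text
time_s: 6.45
tcp_pos: [0.5231, -0.1381, 0.1048]
eef_rot: [-179.9, 0.0, 172.7]
contact_force: [-0.3, -0.3, -0.1]
gripper_width: 0.0666
gripper_force: 12.0
t 6.45 tcp [ 0.5231 -0.1381  0.1048] rot [-1.7989e+02  4.0000e-02  1.7274e+02] w 0.0666 j [   6.1   15.8  -26.8    0.2  -47.3 -103.4]
[0.3, 0.1, 0.8] [-0.002, 0.001, 0.0]
```

View pics/s1.png

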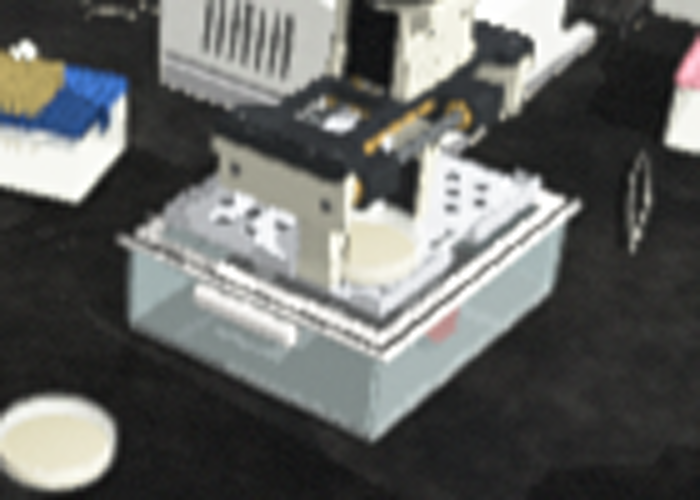

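The scene crop shows dish C held flat just above the deck at its place, fingertips in the gap and the alley. I'll lower it the last 1.5 mm, release, and go above B.

```bash
python3 -m pendant '[[0,0,1,0,0,0],[0,0,1.5,0,0,0]]' >/dev/null; python3 go.py "0.5228 -0.138 0.165 -187.27" "0.48 0.1145 0.12 -187.27" "0.48 0.1145 0.022 -187.27"
```

```text
t 6.75 tcp [ 0.5228 -0.1381  0.103 ] rot [-1.7990e+02  1.0000e-02  1.7271e+02] w 0.0665 j [ 6.000e+00  1.600e+01 -2.690e+01  1.000e-01 -4.710e+01 -1.034e+02]
[-0.0, 0.0, -62.0] [-0.002, 0.0, -0.0]
[74.5, 245.1, -17.5] [-0.002, 0.0, -0.0]
[74.5, 245.3, 80.5] [-0.002, 0.0, -0.0]
```

```bash
python3 -m pendant '[[0,0,0,0,0,0],[0,0,0,0,0,0],[0,0,0,0,0,0],[0,0,-15,0,0,0],[0,0,-40,0,0,0],[0,0,-62,0,0,0],[10,40,-62,0,0,0],[30,100,-62,0,0,0],[48,160,-55,0,0,0],[66,220,-40,0,0,0],[74.5,245,-20,-0.002,0,0],[74.5,245,-17.5,-0.002,0,0],[74.5,245,-17.5,-0.002,0,0]]' 76 && python3 -m pendant '[[0,0,0,0,0,0],[0,0,0,0,0,0]]' 87
python3 - <<'E'
from meas import *
im=cap('wrist','w2.png'); t=cap('top','t2.png')
m=(im.min(2)>115).astype(np.uint8); n,l,st,c=cv2.connectedComponentsWithStats(m)
for i in range(1,n):
    if st[i][4]>1500 and c[i][1]<260: print(st[i],c[i].round(0),wcircle(im,.016,seed=c[i]) if l[int(c[i][1]),int(c[i][0])]==i else '')
for c,w,h,a in dishes(t): print('dish',rnd(cast('top',c,.012)[0]))
E
```

```text
time_s: 8.38
tcp_pos: [0.4801, 0.1144, 0.1205]
eef_rot: [180.0, 0.0, 172.8]
contact_force: [0.3, -0.2, -0.1]
gripper_width: 0.0761
gripper_force: 0.0
time_s: 8.62
tcp_pos: [0.4803, 0.1138, 0.1204]
eef_rot: [180.0, 0.0, 172.6]
contact_force: [0.2, -0.2, 0.3]
gripper_width: 0.086
gripper_force: 0.0
[    0     0   640   400 30571] [361. 121.] 
[ 512   52   59   66 2596] [541.  84.] (array([0.38857768, 0.33923677]), np.float64(0.034669394576636224), ((388.24444580078125, 340.1058349609375), 41.75860595703125))
[ 278  165   82   80 5127] [318. 205.] (array([0.47900438, 0.11484948]), np.float64(0.03309409846009608), ((478.9878234863281, 114.86701965332031), 33.75876998901367))
dish [0.6237, 0.021, 0.012]
```

View pics/t2.png

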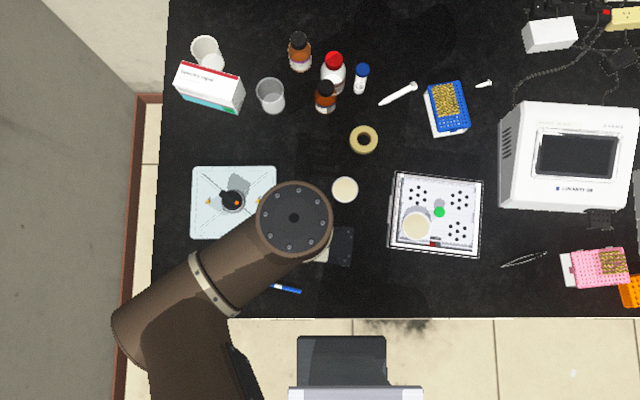

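The top view shows dish C on its rosette at (416,226), with A untouched at (345,189). B is directly under the gripper, off by only about 1.5 mm.

```bash
python3 -m pendant '[[0.7,0.4,30,0,0,0],[1.4,0.8,65,0,0,0.002],[1.4,0.8,90,0,0,0.002],[1.4,0.8,98,0,0,0.002],[1.4,0.8,98,0,0,0.002],[1.4,0.8,98,0,0,0.002]]' && python3 -m pendant '[[0,0,0,0,0,0],[0,0,0,0,0,0],[0,0,0,0,0,0],[0,0,0,0,0,0],[0,0,0,0,0,0],[0,0,-15,0,0,0],[0,0,-45,0,0,0],[0,0,-90,0,0,0],[0,0,-125,0,0,0],[0,0,-138,0,0,0],[0,0,-138,0,0,0]]' 55 12; python3 go.py "0.5104 -0.2352 0.16 -187.27" "0.5104 -0.2352 0.104 -187.27"
```

```text
time_s: 9.48
tcp_pos: [0.4793, 0.1157, 0.0228]
eef_rot: [179.9, 0.1, 172.6]
contact_force: [0.6, -0.3, 0.7]
gripper_width: 0.0871
gripper_force: 0.0
time_s: 10.85
tcp_pos: [0.4787, 0.1155, 0.1601]
eef_rot: [179.9, 0.0, 172.6]
contact_force: [-0.0, -0.7, -1.1]
gripper_width: 0.0665
gripper_force: 12.0
t 10.85 tcp [0.4787 0.1155 0.1601] rot [1.7994e+02 3.0000e-02 1.7259e+02] w 0.0665 j [  36.5    7.7  -28.8   -0.   -53.4 -133.9]
[-76.7, -343.7, -0.3] [0.001, 0.001, -0.002]
[-76.6, -343.8, 55.7] [0.001, 0.001, -0.002]
```

```bash
python3 -m pendant '[[-4,-20,0,0,0,0],[-12,-55,0,0,0,0],[-22,-100,0,0,0,0],[-33,-150,0,0,0,0],[-44,-200,0,0,0,0],[-55,-250,0,0,0,0],[-66,-295,0,0,0,0],[-73,-328,0,0,0,0],[-76.6,-343.8,0,0,0,-0.002],[-76.6,-343.8,0,0,0,-0.002],[-76.6,-343.8,20,0,0,-0.002],[-76.6,-343.8,40,0,0,-0.002],[-76.6,-343.8,52,0,0,-0.002],[-76.6,-343.8,56,0,0,-0.002],[-76.6,-343.8,57.5,0,0,-0.002],[-76.6,-343.8,57.5,0,0,-0.002]]'; python3 go.py "0.5104 -0.2352 0.102 -187.27"  "0.5104 -0.2352 0.165 -187.27" "0.624 0.021 0.14 -90"
```

```text
time_s: 12.85
tcp_pos: [0.5106, -0.2354, 0.1028]
eef_rot: [180.0, 0.0, 172.7]
contact_force: [0.8, 1.1, -0.9]
gripper_width: 0.0665
gripper_force: 12.0
t 12.85 tcp [ 0.5106 -0.2354  0.1028] rot [1.8000e+02 4.0000e-02 1.7272e+02] w 0.0665 j [ -4.8  17.8 -24.2   0.  -48.  -92.5]
[0.2, 0.2, 0.8] [0.0, 0.001, -0.0]
[0.2, 0.2, -62.2] [0.0, 0.001, -0.0]
[-80.0, 268.7, -37.2] [-0.001, 0.0, -1.698]
```

```bash
python3 -m pendant '[[0.2,0.2,0.5,0,0,0],[0.2,0.2,0.5,0,0,0],[0,0,0,0,0,0],[0,0,-15,0,0,0],[0,0,-40,0,0,0],[0,0,-62,0,0,0],[-10,40,-62,0,0,-0.18],[-25,90,-62,0,0,-0.36],[-40,140,-62,0,0,-0.54],[-55,190,-62,0,0,-0.72],[-70,235,-62,0,0,-0.9],[-80,268.7,-55,0,0,-1.08],[-80,268.7,-45,0,0,-1.26],[-80,268.7,-37,0,0,-1.44],[-80,268.7,-37,0,0,-1.62],[-80,268.7,-37,0,0,-1.698],[-80,268.7,-37,0,0,-1.698],[-80,268.7,-37,0,0,-1.698]]' 76 && python3 -m pendant '[[0,0,0,0,0,0],[0,0,0,0,0,0]]' 87
cat > wd.py <<'E'
from meas import *
im=cap('wrist'); t=cap('top')
m=(im.min(2)>115).astype(np.uint8); n,l,st,c=cv2.connectedComponentsWithStats(m)
for i in range(1,n):
    if st[i][4]>2500 and c[i][1]<260 and l[int(c[i][1]),int(c[i][0])]==i: print(st[i],c[i].round(0),wcircle(im,.016,seed=c[i]))
print([rnd(cast('top',c,.012)[0]) for c,*_ in dishes(t)],lid(t))
cv2.imwrite('pics/wd.png',cv2.cvtColor(im,cv2.COLOR_RGB2BGR));cv2.imwrite('pics/td.png',cv2.cvtColor(t,cv2.COLOR_RGB2BGR))
E
python3 wd.py; python3 go.py "0.624 0.021 0.022 -90"
```

```text
time_s: 15.1
tcp_pos: [0.6238, 0.0209, 0.1399]
eef_rot: [-180.0, 0.0, -90.1]
contact_force: [-0.3, 0.4, -0.7]
gripper_width: 0.0763
gripper_force: 0.0
time_s: 15.35
tcp_pos: [0.6237, 0.0209, 0.1394]
eef_rot: [180.0, 0.0, -90.0]
contact_force: [-0.4, 0.6, 0.1]
gripper_width: 0.0863
gripper_force: 0.0
[ 264    0  252   99 2512] [383.  67.] (array([ 0.54398765, -0.19797178]), np.float64(0.12750406686870494), ((546.4801025390625, -148.73486328125), 127.20779418945312))
[  273     0   238    89 12761] [408.  31.] (array([ 0.54170119, -0.14166838]), np.float64(0.08039010875683682), ((546.7298583984375, -151.2645721435547), 118.42717742919922))
[ 278  162   76   75 4439] [315. 199.] (array([0.62468791, 0.01920303]), np.float64(0.03292344036557143), ((624.85400390625, 19.227680206298828), 33.529178619384766))
t 15.45 tcp [0.6237 0.0209 0.1393] rot [179.98   0.   -90.02] w 0.0867 j [ 19.8  20.7 -13.9  -0.  -55.4 -19.8]
[-0.1, -0.3, 117.3] [0.0, 0.0, -0.0]Traceback (most recent call last):
  File "wd.py", line 6, in <module>
    print([rnd(cast('top',c,.012)[0]) for c,*_ in dishes(t)],lid(t))
                                                             ~~~^^^
  File "meas.py", line 17, in lid
    k=cand[0]; cn=max(cv2.findContours((l==k).astype(np.uint8),0,cv2.CHAIN_APPROX_NONE)[0],key=cv2.contourArea)[:,0]
      ~~~~^^^
IndexError: list index out of range
```

```bash
python3 -m pendant '[[1.7,-1,30,0,0,0],[1.7,-1,70,0,0,0],[1.7,-1,100,0,0,0],[1.7,-1,114,0,0,0],[1.7,-1,117,0,0,0],[1.7,-1,117,0,0,0],[1.7,-1,117,0,0,0]]' && python3 -m pendant '[[0,0,0,0,0,0],[0,0,0,0,0,0],[0,0,0,0,0,0],[0,0,0,0,0,0],[0,0,0,0,0,0],[0,0,-15,0,0,0],[0,0,-45,0,0,0],[0,0,-90,0,0,0],[0,0,-125,0,0,0],[0,0,-138,0,0,0],[0,0,-138,0,0,0]]' 55 12; python3 go.py "0.5962 -0.1474 0.16 -187.27" "0.5962 -0.1474 0.102 -187.27"
```

```text
time_s: 16.32
tcp_pos: [0.6255, 0.0195, 0.0235]
eef_rot: [-179.9, 0.0, -90.0]
contact_force: [0.1, -0.4, -0.2]
gripper_width: 0.0869
gripper_force: 0.0
time_s: 17.7
tcp_pos: [0.6249, 0.0194, 0.1612]
eef_rot: [-179.9, 0.1, -90.0]
contact_force: [-0.3, -0.1, -0.1]
gripper_width: 0.0666
gripper_force: 12.0
t 17.7 tcp [0.6249 0.0194 0.1612] rot [-1.7992e+02  5.0000e-02 -9.0010e+01] w 0.0666 j [ 19.6  19.5 -12.4  -0.  -57.9 -19.6]
[166.8, 28.7, 1.0] [-0.0, 0.002, 1.698]
[166.8, 28.8, 59.0] [-0.0, 0.002, 1.698]
```

```bash
python3 -m pendant '[[10,2,1,0,0,0.12],[30,5,1,0,0,0.3],[60,10,1,0,0,0.48],[90,15,1,0,0,0.66],[120,20,1,0,0,0.84],[145,25,1,0,0,1.02],[162,28,1,0,0,1.2],[166.8,28.8,1,0,0.002,1.38],[166.8,28.8,1,0,0.002,1.56],[166.8,28.8,1,0,0.002,1.698],[166.8,28.8,1,0,0.002,1.698],[166.8,28.8,21,0,0.002,1.698],[166.8,28.8,41,0,0.002,1.698],[166.8,28.8,54,0,0.002,1.698],[166.8,28.8,58.5,0,0.002,1.698],[166.8,28.8,59.5,0,0.002,1.698],[166.8,28.8,59.5,0,0.002,1.698]]';python3 go.py "0.5962 -0.1474 0.1015 -187.27"  "0.5533 -0.1913 0.18 -187.27" "0.5533 -0.1913 0.125 -187.27"
```

```text
time_s: 19.82
tcp_pos: [0.5963, -0.1476, 0.1013]
eef_rot: [-179.9, -0.0, 172.7]
contact_force: [0.1, -0.6, -0.1]
gripper_width: 0.0664
gripper_force: 12.0
t 19.825 tcp [ 0.5963 -0.1476  0.1013] rot [-1.7993e+02 -3.0000e-02  1.7274e+02] w 0.0664 j [ 4.300e+00  2.210e+01 -1.750e+01  1.000e-01 -5.040e+01 -1.016e+02]
[0.1, 0.2, -0.2] [-0.001, -0.001, 0.0]
[37.1, -48.9, -78.6] [-0.001, -0.001, 0.0]
[37.1, -48.8, -23.6] [-0.001, -0.001, 0.0]
```

```bash
python3 -m pendant '[[0,0,0,0,0,0],[0,0,0,0,0,0],[0,0,0,0,0,0],[0,0,-15,0,0,0],[0,0,-40,0,0,0],[0,0,-78.6,0,0,0],[20,-25,-78.6,0,0,0],[37.1,-48.9,-78.6,-0.001,-0.001,0],[37.1,-48.9,-78.6,-0.001,-0.001,0],[37.1,-48.9,-78.6,-0.001,-0.001,0]]' 76 && python3 -m pendant '[[0,0,0,0,0,0],[0,0,0,0,0,0],[0,0,0,0,0,0],[0,0,0,0,0,0],[0,0,0,0,0,0],[0,0,0,0,0,0]]' 0
python3 - <<'E'
from h import *
a=cap('wrist');b=cap('top');s=cap('scene')
o=np.zeros((600,800,3),np.uint8);o[:400,:640]=a;o[400:600,:300]=cv2.resize(s[120:220,300:450],(300,200));o[400:600,300:600]=cv2.resize(b[155:275,360:540],(300,200));cv2.imwrite('pics/p3.png',cv2.cvtColor(o,cv2.COLOR_RGB2BGR))
E
python3 go.py "0.5533 -0.1913 0.13 -187.27"
```

```text
time_s: 21.08
tcp_pos: [0.553, -0.1916, 0.1799]
eef_rot: [-180.0, 0.0, 172.7]
contact_force: [0.1, 0.2, -0.9]
gripper_width: 0.0762
gripper_force: 0.0
time_s: 21.82
tcp_pos: [0.553, -0.1913, 0.1794]
eef_rot: [-180.0, -0.0, 172.7]
contact_force: [0.7, 0.5, 1.3]
gripper_width: 0.0216
gripper_force: 0.0
t 21.975 tcp [ 0.553  -0.1913  0.1795] rot [-1.7999e+02 -2.0000e-02  1.7271e+02] w 0.0096 j [  0.1  15.1 -16.2   0.  -58.7 -97.4]
[-0.3, 0.1, 49.5] [-0.0, -0.0, -0.0]
```

View pics/p3.png

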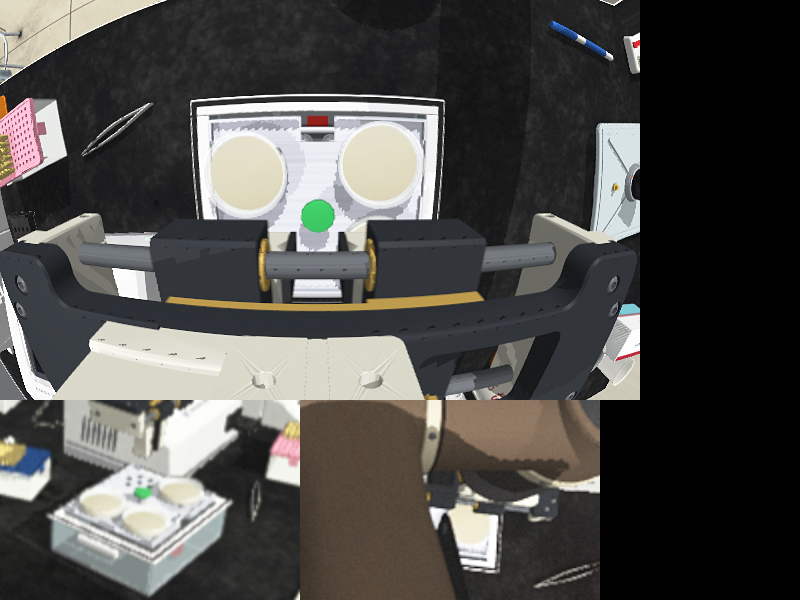

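The views show all three dishes flat on their rosettes (wrist px (250,175), (381,165), and the third in the scene crop). The green pad is at (318,215), under the closed fingers. Next, press it down.

```bash
python3 -c "
from h import *
print(wcast([[318,215]],.098))"; python3 -m pendant '[[0,0,20,0,0,0],[0,0,40,0,0,0],[0,0,55,0,0,0],[0,0,62,0,0,0],[0,0,67,0,0,0],[0,0,72,0,0,0],[0,0,77,0,0,0],[0,0,82,0,0,0],[0,0,87,0,0,0],[0,0,92,0,0,0],[0,0,97,0,0,0],[0,0,102,0,0,0],[0,0,106,0,0,0],[0,0,108,0,0,0],[0,0,108,0,0,0]]' 0;  python3 go.py "0.5533 -0.1913 0.067 -187.27"
```

```text
[[ 0.55240322 -0.19085559  0.098     ]]
time_s: 23.85
tcp_pos: [0.5532, -0.1914, 0.072]
eef_rot: [-180.0, 0.0, 172.7]
contact_force: [-3.8, -0.5, 8.4]
gripper_width: 0.0005
gripper_force: 4.2
t 23.85 tcp [ 0.5532 -0.1914  0.072 ] rot [-1.7997e+02  2.0000e-02  1.7273e+02] w 0.0005 j [  0.1  21.8 -22.9   0.  -45.2 -97.4]
[-0.1, 0.1, 5.0] [-0.0, 0.0, 0.0]
```

```bash
python3 -m pendant '[[0,0,2,0,0,0],[0,0,4,0,0,0],[0,0,5,0,0,0],[0,0,5,0,0,0],[0,0,5,0,0,0]]'; python3 -m pendant '[[0,0,-1.5,0,0,0],[0,0,-1.5,0,0,0]]';python3 -m pendant '[[0,0,-6,0,0,0],[0,0,-10,0,0,0],[0,0,-20,0,0,0],[0,0,-50,0,0,0],[0,0,-90,0,0,0],[0,0,-120,0,0,0],[0,0,-120,0,0,0],[0,0,-120,0,0,0]]'
python3 - <<'E'
from h import *
a=cap('wrist');b=cap('top');s=cap('scene')
o=np.zeros((600,800,3),np.uint8);o[:400,:640]=a;o[400:600,:300]=cv2.resize(s[120:220,300:450],(300,200));o[400:600,300:600]=cv2.resize(b[155:275,360:540],(300,200));cv2.imwrite('pics/p4.png',cv2.cvtColor(o,cv2.COLOR_RGB2BGR))
E
```

```text
time_s: 24.48
tcp_pos: [0.5532, -0.1914, 0.0672]
eef_rot: [-180.0, 0.0, 172.7]
contact_force: [-3.7, 1.0, 11.0]
gripper_width: 0.0005
gripper_force: 5.4
time_s: 24.72
tcp_pos: [0.5532, -0.1914, 0.0688]
eef_rot: [-180.0, 0.0, 172.7]
contact_force: [-3.3, 1.3, 10.5]
gripper_width: 0.0002
gripper_force: 5.3
time_s: 25.72
tcp_pos: [0.5527, -0.1911, 0.1877]
eef_rot: [180.0, -0.0, 172.7]
contact_force: [-0.0, -0.5, -0.2]
gripper_width: 0.0005
gripper_force: 0.0
```

View pics/p4.png

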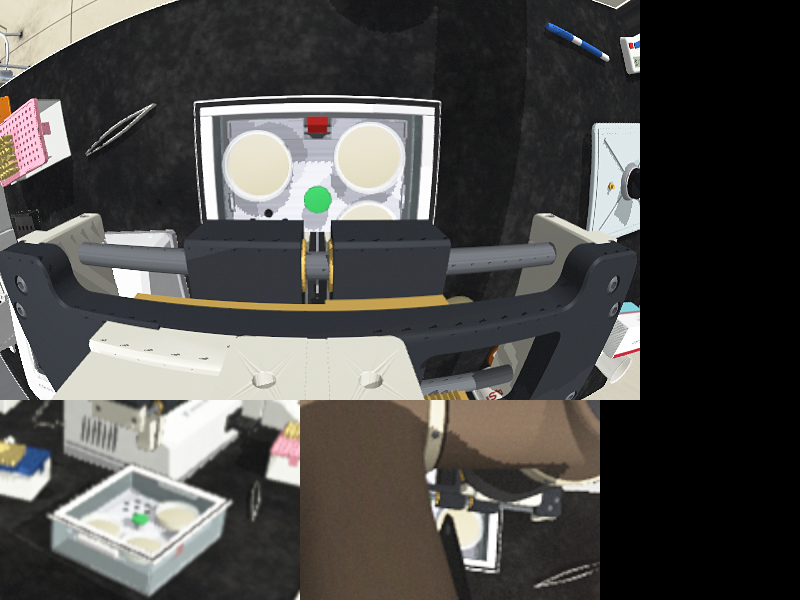

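The lift is caught: the deck stays below the rim with the dishes flat and the red hook over the pin at (317,125). Now above the lid.

```bash
python3 go.py "0.590 0.2985 0.2 -118.4"
```

```text
t 25.875 tcp [ 0.5525 -0.1912  0.1869] rot [-1.7998e+02 -1.3000e-01  1.7270e+02] w 0.0005 j [  0.1  14.8 -15.6  -0.  -59.7 -97.4]
[25.0, 490.5, -13.2] [0.001, -0.002, -1.202]
```

```bash
python3 -m pendant '[[2,30,-5,0,0,-0.1],[5,90,-13,0,0,-0.25],[8,150,-13,0,0,-0.42],[12,212,-13,0,0,-0.6],[15,275,-13,0,0,-0.77],[18,335,-13,0,0,-0.95],[21,395,-5,0,0,-1.1],[23,450,5,0,0,-1.2],[25,490.5,15,0.001,-0.002,-1.202],[25,490.5,15,0.001,-0.002,-1.202],[25,490.5,15,0.001,-0.002,-1.202]]' 60; python3 go.py
python3 - <<'E'
from h import *
im=cap('wrist','w5.png'); print(wcast([[320,200],[320,260]],.065))
E
```

```text
time_s: 27.25
tcp_pos: [0.5901, 0.2982, 0.1719]
eef_rot: [-179.9, -0.1, -118.4]
contact_force: [-0.9, -0.9, 0.4]
gripper_width: 0.0603
gripper_force: 0.0
t 27.25 tcp [0.5901 0.2982 0.1719] rot [-1.7994e+02 -6.0000e-02 -1.1840e+02] w 0.0603 j [ 43.7  22.2  -6.8   0.1 -61.  -72.2]
[[0.58516075 0.2937382  0.065     ]
 [0.61059601 0.34109428 0.065     ]]
```

View pics/w5.png

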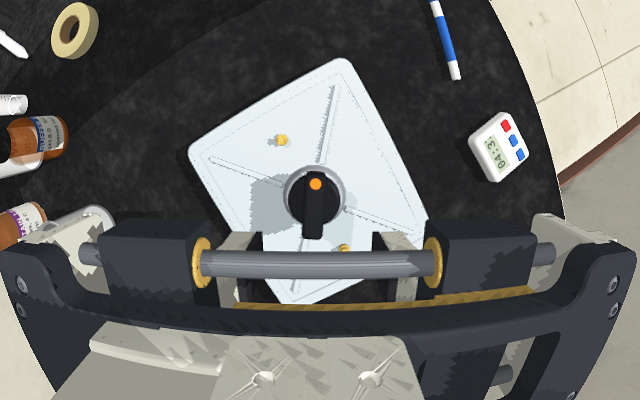

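The knob is at about (315,200). Its bar is almost vertical in the image (along tool x), with the orange dot at (316,184) on one end and the other end at (312,240). I'll measure the axis and the centre.

Run:
```python
from h import *
im=cv2.cvtColor(cv2.imread('pics/w5.png'),cv2.COLOR_BGR2RGB)
o=(im[...,0]>180)&(im[...,1]<170)&(im[...,1]>60)&(im[...,2]<60); ys,xs=np.nonzero(o);k=(abs(xs-316)<15)&(abs(ys-184)<15)
d=np.array([xs[k].mean(),ys[k].mean()]);print('dot',d)
dk=im.max(2)<60; dk|=o
E0=[]
for v in list(range(168,182,2))+list(range(196,244,3)):
    x=np.nonzero(dk[v,270:360])[0]+270
    if len(x):print(v,x.min(),x.max(),len(x))
e=[]
for v in range(231,238):
    x=np.nonzero(dk[v,270:360])[0]+270; e.append([x.mean(),v])
e=np.mean(e,0); P=wcast([d,e],.068); print(e,P); q=P[0]-P[1]; print('bar yaw',np.degrees(np.arctan2(q[1],q[0])))
# lid plate outline, z=.021
m=(im.min(2)>110).astype(np.uint8);n,l,s,c=cv2.connectedComponentsWithStats(m);k=l[120,330];print(s[k])
cn=max(cv2.findContours((l==k).astype(np.uint8),0,1)[0],key=cv2.contourArea)[:,0]
cn=cn[cn[:,1]<225]
L=cast  # noqa
P=wcast(cn,.021)[:,:2]
print('corners',wcast([[343,58],[188,153],[428,222]],.021))
np.save('cn.npy',P)
```

```text
dot [315.09 183.51]
172 308 321 14
174 307 323 17
176 303 324 22
178 300 327 23
180 298 330 31
196 289 338 50
199 288 339 52
202 288 339 52
205 289 338 50
208 290 338 49
211 291 336 46
214 292 334 43
217 294 332 39
220 298 329 32
223 302 324 23
226 303 322 20
229 303 321 19
232 302 321 20
235 302 321 20
238 305 319 15
[311.5 234. ] [[0.58185484 0.27928455 0.068     ]
 [0.60487361 0.31540459 0.068     ]]
bar yaw -122.50876325808204
[  188    58   241   194 28403]
corners [[0.50694406 0.19447147 0.021     ]
 [0.68214756 0.19896458 0.021     ]
 [0.50329142 0.3767742  0.021     ]]
```

```bash
python3 - <<'E'
from h import *
e=wcast([[311.5,239.7]],.068)[0]; print('bar end',e,'centre',e[:2]+.028*np.array([-.537,-.843]))
print('skirt',wcast([[313.5,198.7]],.043))
P=np.load('cn.npy')
# lid yaw & centre from the two long visible edges: fit points near x-low and y-low edges
c=np.array([.591,.297])
for nm,sel,ax in(('xlow',(P[:,0]<.507)&(abs(P[:,1]-.28)<.06),0),('ylow',(P[:,1]<.2)&(abs(P[:,0]-.59)<.07),1),('xhigh',(P[:,0]>.675)&(P[:,1]>.21)&(P[:,1]<.29),0)):
    if sel.sum()>5: f=np.polyfit(P[sel][:,1-ax],P[sel][:,ax],1); print(nm,sel.sum(),np.degrees(np.arctan(f[0])),np.polyval(f,c[1-ax]))
E
python3 go.py "0.592 0.298 0.172 -122.5" "0.592 0.298 0.066 -122.5"
```

```text
bar end [0.60732808 0.31988137 0.068     ] centre [0.59229208 0.29627737]
skirt [[0.59210357 0.29484011 0.043     ]]
xlow 111 -0.5301308987364962 0.5022912502159446
ylow 127 0.5516136181384268 0.19236643390730065
xhigh 61 -0.41060916868595265 0.683502192453935
t 27.3 tcp [0.5903 0.2977 0.1724] rot [-1.7993e+02 -2.0000e-02 -1.1844e+02] w 0.0602 j [ 43.7  22.2  -6.8   0.1 -61.  -72.2]
[-1.1, -1.4, 0.4] [-0.001, -0.0, 0.071]
[-1.1, -1.3, 106.4] [-0.001, -0.0, 0.071]
```

```bash
python3 -m pendant '[[-0.2,-1.8,20,0,0,0.071],[-0.2,-1.8,55,0,0,0.071],[-0.2,-1.8,85,0,0,0.071],[-0.2,-1.8,100,0,0,0.071],[-0.2,-1.8,106,0,0,0.071],[-0.2,-1.8,106,0,0,0.071],[-0.2,-1.8,106,0,0,0.071]]' 50 && python3 -m pendant '[[0,0,0,0,0,0],[0,0,0,0,0,0],[0,0,0,0,0,0],[0,0,0,0,0,0],[0,0,0,0,0,0],[0,0,0,0,0,0]]' 5 25; python3 -c "
from h import *
s=r.get_state();print(s['moment'],s['contact_force'],s['joints'].round(1))"
```

```text
time_s: 28.18
tcp_pos: [0.5929, 0.2981, 0.0681]
eef_rot: [-179.9, 0.1, -122.5]
contact_force: [0.3, 0.6, -0.1]
gripper_width: 0.0502
gripper_force: 0.0
time_s: 28.92
tcp_pos: [0.5924, 0.2978, 0.0669]
eef_rot: [-179.9, 0.0, -122.5]
contact_force: [-0.2, -0.1, 0.6]
gripper_width: 0.0176
gripper_force: 25.0
[0.02318735 0.11487208 0.00159127] [-0.18064773 -0.07513139  0.60492441] [ 43.5  28.1 -12.8   0.1 -49.  -76.1]
```

```bash
python3 -m pendant '[[0,0,0,0,0,-0.1],[0,0,0,0,0,-0.2],[0,0,0,0,0,-0.3],[0,0,0,0,0,-0.4],[0,0,0,0,0,-0.5],[0,0,0,0,0,-0.6],[0,0,0,0,0,-0.7],[0,0,0,0,0,-0.8],[0,0,0,0,0,-0.9],[0,0,0,0,0,-1],[0,0,0,0,0,-1.1],[0,0,0,0,0,-1.2],[0,0,0,0,0,-1.3],[0,0,0,0,0,-1.4],[0,0,0,0,0,-1.5],[0,0,0,0,0,-1.6]]'
cat > m.py <<'E'
from meas import *
s=r.get_state();print(s['time_s'],'m',s['moment'].round(3),'f',s['contact_force'].round(2),'tcp',s['tcp_pos'].round(4),'rot',s['eef_rot'].round(2),'j6',s['joints'][[0,5]].round(1))
E
python3 m.py; python3 -m pendant '[[0,0,0,0,0,-0.08],[0,0,0,0,0,-0.16],[0,0,0,0,0,-0.16]]'>/dev/null; python3 m.py;  python3 -m pendant '[[0,0,0,0,0,-0.08],[0,0,0,0,0,-0.16],[0,0,0,0,0,-0.16]]'>/dev/null; python3 m.py
```

```text
time_s: 30.92
tcp_pos: [0.5928, 0.298, 0.067]
eef_rot: [-179.9, -0.1, -30.6]
contact_force: [2.0, -0.2, -0.8]
gripper_width: 0.018
gripper_force: 25.0
30.925 m [ 0.117 -0.47  -0.095] f [ 2.01 -0.18 -0.76] tcp [0.5928 0.298  0.067 ] rot [-1.799e+02 -1.100e-01 -3.063e+01] j6 [43.5 15.8]
31.3 m [ 0.315 -0.479  0.01 ] f [ 1.44  0.76 -0.4 ] tcp [0.5928 0.298  0.0669] rot [-1.7993e+02 -1.3000e-01 -2.1670e+01] j6 [43.5 24.7]
31.675 m [ 0.437 -0.426 -0.007] f [0.77 1.18 0.02] tcp [0.5926 0.298  0.067 ] rot [-1.7995e+02 -1.2000e-01 -1.2590e+01] j6 [43.6 33.8]
```

```bash
python3 -m pendant '[[0,0,0,0,0,-0.06],[0,0,0,0,0,-0.12],[0,0,0,0,0,-0.12]]' - 40 >/dev/null; python3 m.py; python3 -m pendant '[[0,0,-4,0,0,0],[0,0,-12,0,0,0],[0,0,-24,0,0,0],[0,0,-40,0,0,0],[0,0,-60,0,0,0],[0,0,-80,0,0,0],[0,0,-95,0,0,0],[0,0,-103,0,0,0],[0,0,-103,0,0,0],[0,0,-103,0,0,0]]'; python3 m.py; python3 -c "
from h import *
cap('wrist','w6.png')
im=cv2.cvtColor(cv2.imread('pics/p4.png'),cv2.COLOR_BGR2RGB)[:400,:640]
s=dict(tcp_pos=np.array([.5525,-.1912,.1869]),eef_rot=np.array([-179.98,-.13,172.70]))
for z in (.07,): print(wcast([[195,101],[440,101],[200,215],[435,215],[212,116],[424,116]],z,s).round(4))
o=im[95:225,180:450]; cv2.imwrite('pics/c4.png',cv2.cvtColor(cv2.resize(o,(800,385),interpolation=cv2.INTER_CUBIC),cv2.COLOR_RGB2BGR))
w=cv2.imread('pics/w6.png'); cv2.imwrite('pics/c46.png',np.vstack([cv2.resize(w[0:260,60:600],(540,260)),cv2.resize(cv2.imread('pics/c4.png'),(540,260))]))
"
```

```text
32.05 m [ 0.485 -0.258 -0.02 ] f [ 1.22  1.38 -0.14] tcp [0.5925 0.298  0.067 ] rot [-1.7997e+02 -1.2000e-01 -5.7600e+00] j6 [43.6 40.6]
time_s: 33.3
tcp_pos: [0.5917, 0.2975, 0.169]
eef_rot: [180.0, -0.0, -5.6]
contact_force: [-0.4, 0.1, -4.3]
gripper_width: 0.0173
gripper_force: 40.0
33.3 m [-0.082  0.177 -0.031] f [-0.45  0.15 -4.31] tcp [0.5917 0.2975 0.169 ] rot [ 1.7995e+02 -3.0000e-02 -5.6200e+00] j6 [43.6 40.8]
[[ 0.4498 -0.2827  0.07  ]
 [ 0.4763 -0.0748  0.07  ]
 [ 0.55   -0.2968  0.07  ]
 [ 0.5769 -0.0862  0.07  ]
 [ 0.4658 -0.269   0.07  ]
 [ 0.4884 -0.0911  0.07  ]]
```

View pics/c46.png

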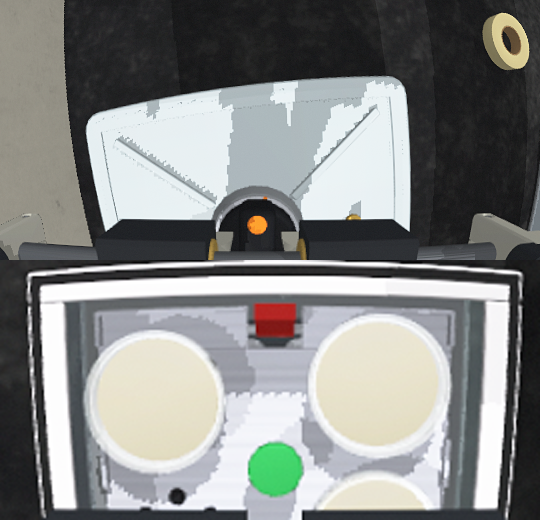

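The wrist view shows the lid hanging level in the hand, front edge from about (150,115) to (460,80). The lower crop shows the jar mouth, whose inner rim corners I measured at (212,116) and (424,116): 179 mm apart, against 180 nominal. Next I'll fit the lid pose in the tool frame and the jar centre.

```bash
cat > lidfit.py <<'E'
import sys; from h import *
def fit(im,s,zt,thr=100):
    m=(im.min(2)>thr).astype(np.uint8); m[225:]=0
    n,l,st,c=cv2.connectedComponentsWithStats(m); k=l[130,350]
    cn=max(cv2.findContours((l==k).astype(np.uint8),0,1)[0],key=cv2.contourArea)[:,0]; cn=cn[cn[:,1]<215]
    P=wcast(cn,zt,s)[:,:2]; t=s['tcp_pos'][:2]; a=np.radians(s['eef_rot'][2]); 
    T=np.c_[(P-t)@[np.cos(a),np.sin(a)],(P-t)@[np.sin(a),-np.cos(a)]]*1000  # tool x,y mm
    return T,st[k]
if __name__=='__main__':
    s=dict(tcp_pos=np.array([.5917,.2975,.169]),eef_rot=np.array([179.95,-.03,-5.62]))
    im=cv2.cvtColor(cv2.imread('pics/w6.png'),cv2.COLOR_BGR2RGB)
    T,st=fit(im,s,.123); print(st)
    f=T[(T[:,0]>80)&(abs(T[:,1])<85)]; p=np.polyfit(f[:,1],f[:,0],1); print('front: x at y=0',p[1],'slope deg',np.degrees(np.arctan(p[0])),len(f))
    for sg in(-1,1):
        g=T[(sg*T[:,1]>95)&(T[:,0]<78)&(T[:,0]>20)]; q=np.polyfit(g[:,0],g[:,1],1); print('side',sg,'y at x=0',q[1],'slope deg',np.degrees(np.arctan(q[0])),len(g),g[:,0].min())
    s4=dict(tcp_pos=np.array([.5525,-.1912,.1869]),eef_rot=np.array([-179.98,-.13,172.70]))
    print('pad p4',wcast([[318,199.5]],.052,s4))
    print('rim top-cam',cast('top',np.array([[72,57],[378,92],[362,358],[42,322]])/3.5+[375,155],.07).round(4), cast('top',[[436,214.2]],.07))
E
python3 lidfit.py
python3 - <<'E'
from h import *
# jar rim outline by wrist line fits: inner mouth edges in p4
im=cv2.cvtColor(cv2.imread('pics/p4.png'),cv2.COLOR_BGR2GRAY)[:400,:640]
for v in(140,160,180,200): print(v,[int(x) for x in im[v,188:240]],'|',[int(x) for x in im[v,400:446]])
for u in(250,290,350,390): print(u,[int(x) for x in im[92:124,u]])
E
```

```text
[  146    76   325   149 40546]
front: x at y=0 90.23388678976382 slope deg 6.645820472231406 272
side -1 y at x=0 -106.40113080785838 slope deg -2.8313100425705726 89 20.367357466323064
side 1 y at x=0 105.30822671784395 slope deg -6.929481814353432 88 20.39311164119402
pad p4 [[ 0.55371585 -0.18985545  0.052     ]]
rim top-cam [[ 0.6554 -0.0985  0.07  ]
 [ 0.6304 -0.3067  0.07  ]
 [ 0.4503 -0.2837  0.07  ]
 [ 0.4747 -0.0726  0.07  ]] [[ 0.55132841 -0.19037743  0.07      ]]
140 [44, 46, 43, 41, 42, 37, 103, 255, 33, 43, 46, 46, 29, 255, 255, 253, 253, 253, 253, 253, 253, 253, 253, 252, 225, 129, 81, 84, 86, 87, 86, 78, 97, 110, 114, 109, 100, 102, 103, 100, 96, 146, 152, 174, 214, 231, 228, 225, 245, 249, 229, 225] | [234, 193, 158, 154, 150, 129, 101, 98, 100, 101, 101, 112, 143, 142, 108, 85, 86, 85, 84, 82, 88, 121, 191, 239, 247, 246, 246, 246, 246, 246, 246, 247, 251, 224, 54, 39, 41, 35, 122, 205, 55, 17, 20, 23, 22, 24]
160 [37, 38, 39, 39, 40, 40, 40, 26, 240, 107, 39, 46, 42, 25, 250, 255, 253, 253, 253, 253, 253, 253, 253, 255, 251, 200, 123, 85, 82, 79, 77, 74, 73, 94, 15
[... 1128 characters left out ...]
52, 253, 255, 255, 92, 39, 46, 43, 34, 229, 98, 20, 26, 28, 30, 29, 30, 28, 28, 30]
250 [36, 31, 35, 36, 21, 240, 249, 163, 33, 46, 46, 36, 139, 249, 255, 253, 253, 252, 253, 255, 249, 183, 103, 100, 100, 100, 97, 133, 191, 196, 177, 163]
290 [43, 38, 27, 127, 254, 182, 49, 43, 42, 42, 31, 241, 255, 253, 253, 252, 252, 253, 255, 241, 155, 96, 100, 101, 100, 100, 146, 193, 181, 186, 194, 195]
350 [34, 32, 24, 98, 255, 205, 80, 44, 46, 43, 33, 220, 255, 254, 252, 252, 252, 253, 255, 239, 157, 98, 101, 101, 102, 94, 168, 194, 198, 196, 196, 198]
390 [27, 28, 29, 23, 12, 245, 255, 74, 33, 39, 38, 40, 90, 255, 248, 245, 245, 245, 245, 245, 230, 140, 96, 100, 102, 101, 97, 144, 184, 179, 150, 162]
```

```bash
python3 - <<'E'
from h import *
s4=dict(tcp_pos=np.array([.5525,-.1912,.1869]),eef_rot=np.array([-179.98,-.13,172.70]))
a=np.radians(-7.27);c=np.array([.5533,-.1913])
def J(uv,z): 
    P=wcast(uv,z,s4)[:,:2]-c; return np.c_[P@[np.cos(a),np.sin(a)],P@[-np.sin(a),np.cos(a)]]*1000
v=[140,160,180,200]
for nm,u in(('L',[212.3,213.8,214.8,216.3]),('R',[421.7,420.9,419.5,418.1])):
    for z in(.07,.065): print(nm,z,J(np.c_[u,v],z).round(1).tolist())
print('low x',J([[250,113.3],[290,111.8],[350,111.9],[390,112.7]],.07).round(1).tolist())
print('outer L/R',J([[201,140],[202.2,160],[203.3,180],[205,200]],.07).round(1).tolist(),J([[433.7,140],[432.5,160],[431.7,180],[430,200]],.07).round(1).tolist())
print('outer low', J([[250,104],[290,102.5],[350,102.6],[390,104.3]],.07).round(1).tolist())
E
python3 m.py
```

```text
L 0.07 [[-56.4, -88.5], [-39.1, -87.9], [-21.7, -88.0], [-3.8, -88.0]]
L 0.065 [[-56.2, -90.2], [-38.6, -89.6], [-20.8, -89.8], [-2.6, -89.7]]
R 0.07 [[-56.4, 89.7], [-39.1, 89.7], [-21.7, 89.5], [-3.8, 89.5]]
R 0.065 [[-56.2, 91.4], [-38.6, 91.5], [-20.8, 91.2], [-2.6, 91.2]]
low x [[-77.5, -54.7], [-77.8, -21.4], [-77.8, 27.5], [-78.2, 61.0]]
outer L/R [[-56.9, -99.0], [-39.5, -98.8], [-21.8, -98.9], [-3.8, -98.8]] [[-56.9, 100.8], [-39.5, 100.6], [-21.8, 101.0], [-3.8, 100.9]]
outer low [[-85.3, -54.6], [-85.5, -21.4], [-85.5, 27.5], [-85.3, 61.0]]
33.35 m [-0.074  0.156  0.02 ] f [-0.66 -0.03 -4.81] tcp [0.5917 0.2975 0.1689] rot [ 1.7994e+02 -3.0000e-02 -5.6100e+00] j6 [43.6 40.8]
```

```bash
sed -i 's/T\[:,0\]<78/T[:,0]<58/' lidfit.py; python3 lidfit.py | head -4; python3 go.py "0.5546 -0.1907 0.169 -12"
```

```text
[  146    76   325   149 40546]
front: x at y=0 90.23388678976382 slope deg 6.645820472231406 272
side -1 y at x=0 -103.72248017770093 slope deg -6.791423175615093 56 20.367357466323064
side 1 y at x=0 105.38266140060458 slope deg -7.043138366252491 57 20.39311164119402
t 33.35 tcp [0.5917 0.2975 0.1689] rot [ 1.7994e+02 -3.0000e-02 -5.6100e+00] w 0.0177 j [ 43.6  22.4  -6.9   0.1 -60.7  40.8]
[10.8, 489.4, 0.4] [0.001, -0.001, 0.111]
```

With the rounded corners left out, the three edges agree: the lid sits at -6.85° in the tool frame, without tilt, and centred to about 1 mm. The wrist and top cameras agree on the jar centre to about 1 mm. I'll carry the lid over gently.

```bash
python3 -m pendant '[[0,8,0,0,0,0],[1,24,0,0,0,0.01],[1,48,0,0,0,0.02],[2,80,0,0,0,0.03],[3,117,0,0,0,0.04],[4,155,0,0,0,0.05],[4,193,0,0,0,0.06],[5,231,0,0,0,0.07],[6,269,0,0,0,0.08],[7,307,0,0,0,0.09],[8,345,0,0,0,0.1],[9,383,0,0,0,0.11],[10,420,0,0,0,0.12],[10.5,450,0,0,0,0.13],[10.8,472,0,0,0,0.14],[10.8,484,0,0.001,-0.001,0.146],[10.8,489.3,0.4,0.001,-0.001,0.146],[10.8,489.3,0.4,0.001,-0.001,0.146],[10.8,489.3,0.4,0.001,-0.001,0.146]]'
python3 m.py
cat > lf2.py <<'E'
from lidfit import *
s=r.get_state(); s={k:np.array(s[k]) for k in('tcp_pos','eef_rot')}; im=cap('wrist','w7.png')
T,st=fit(im,s,s['tcp_pos'][2]-.046)
f=T[(T[:,0]>80)&(abs(T[:,1])<80)]; p=np.polyfit(f[:,1],f[:,0],1); print('front',p[1],np.degrees(np.arctan(p[0])),len(f))
for sg in(-1,1):
    g=T[(sg*T[:,1]>90)&(T[:,0]<58)&(T[:,0]>20)]; q=np.polyfit(g[:,0],g[:,1],1); print('side',sg,q[1],np.degrees(np.arctan(q[0])),len(g))
E
python3 lf2.py; python3 go.py "0.5545 -0.1906 0.169 -14.0"
```

```text
time_s: 35.72
tcp_pos: [0.5552, -0.1897, 0.1695]
eef_rot: [-179.9, -0.0, -13.9]
contact_force: [-0.5, 0.4, -4.0]
gripper_width: 0.0175
gripper_force: 40.0
35.725 m [-0.083  0.111  0.036] f [-0.46  0.42 -4.04] tcp [ 0.5552 -0.1897  0.1695] rot [-1.7993e+02 -4.0000e-02 -1.3930e+01] j6 [ 0.2 75.9]
front 90.36635410302044 6.785753976696389 258
side -1 -103.97073227374673 -7.017327286439198 56
side 1 104.89554533913592 -6.930748076668505 57
t 35.775 tcp [ 0.5552 -0.1896  0.1695] rot [-1.7993e+02 -4.0000e-02 -1.3920e+01] w 0.0176 j [  0.2  15.8 -16.7  -0.1 -57.5  75.9]
[-0.5, 1.1, 0.5] [-0.001, -0.001, 0.001]
```

```bash
python3 -m pendant '[[-0.5,1.1,10,-0.001,-0.001,0.003],[-0.5,1.1,20,-0.001,-0.001,0.003],[-0.5,1.1,28,-0.001,-0.001,0.003],[-0.5,1.1,33,-0.001,-0.001,0.003],[-0.5,1.1,36,-0.001,-0.001,0.003],[-0.5,1.1,38,-0.001,-0.001,0.003],[-0.5,1.1,38,-0.001,-0.001,0.003]]'; python3 m.py
```

```text
time_s: 36.65
tcp_pos: [0.5544, -0.1912, 0.1315]
eef_rot: [-180.0, 0.0, -14.1]
contact_force: [1.1, -0.6, -3.9]
gripper_width: 0.0178
gripper_force: 40.0
36.65 m [-0.095  0.08  -0.004] f [ 1.06 -0.62 -3.91] tcp [ 0.5544 -0.1912  0.1315] rot [-1.7999e+02  2.0000e-02 -1.4140e+01] j6 [ 0.1 75.8]
```

Spigot is 5.5 mm into the mouth with no contact force. On down.

```bash
python3 -m pendant '[[0,0,2,0,0,0],[0,0,4,0,0,0],[0,0,6,0,0,0],[0,0,7.5,0,0,0],[0,0,7.5,0,0,0]]'; python3 m.py
```

```text
time_s: 37.28
tcp_pos: [0.5543, -0.1912, 0.1238]
eef_rot: [-180.0, 0.0, -14.1]
contact_force: [-0.5, 0.1, -4.6]
gripper_width: 0.0175
gripper_force: 40.0
37.275 m [-0.049  0.156 -0.028] f [-0.47  0.09 -4.61] tcp [ 0.5543 -0.1912  0.1238] rot [-1.800e+02  4.000e-02 -1.414e+01] j6 [ 0.1 75.8]
```

```bash
python3 -m pendant '[[0,0,0.6,0,0,0],[0,0,1.2,0,0,0],[0,0,1.2,0,0,0]]'; python3 m.py;python3 -m pendant '[[0,0,0.4,0,0,0],[0,0,0.8,0,0,0],[0,0,0.8,0,0,0]]'; python3 m.py
```

```text
time_s: 37.65
tcp_pos: [0.5545, -0.1912, 0.123]
eef_rot: [-180.0, 0.0, -14.1]
contact_force: [0.1, -0.5, -2.1]
gripper_width: 0.0177
gripper_force: 40.0
37.65 m [ 0.062  0.369 -0.052] f [ 0.05 -0.5  -2.11] tcp [ 0.5545 -0.1912  0.123 ] rot [-1.7999e+02  1.0000e-02 -1.4140e+01] j6 [ 0.1 75.8]
time_s: 38.02
tcp_pos: [0.5545, -0.1912, 0.1229]
eef_rot: [-180.0, -0.0, -14.1]
contact_force: [-2.9, 2.1, 6.3]
gripper_width: 0.0178
gripper_force: 40.0
38.025 m [ 0.625  1.34  -0.032] f [-2.88  2.13  6.32] tcp [ 0.5545 -0.1912  0.1229] rot [-1.800e+02 -2.000e-02 -1.412e+01] j6 [ 0.1 75.8]
```

```bash
python3 -m pendant '[[0,0,-0.8,0,0,0],[0,0,-0.8,0,0,0]]' >/dev/null; python3 m.py; python3 -m pendant '[[0,0,0,0,0,0],[0,0,0,0,0,0],[0,0,0,0,0,0],[0,0,0,0,0,0]]' 36; python3 m.py; python3 lf2.py
python3 - <<'E'
from h import *
s=cap('scene')[110:230,290:450]; cv2.imwrite('pics/s8.png',cv2.cvtColor(cv2.resize(s,(640,480),interpolation=cv2.INTER_CUBIC),cv2.COLOR_RGB2BGR))
E
```

```text
38.275 m [ 0.313  0.69  -0.072] f [-0.73 -0.1   0.96] tcp [ 0.5545 -0.1912  0.1229] rot [-1.7999e+02  1.0000e-02 -1.4130e+01] j6 [ 0.1 75.8]
time_s: 38.78
tcp_pos: [0.5544, -0.1912, 0.1228]
eef_rot: [-180.0, 0.0, -14.1]
contact_force: [-0.1, -0.1, 0.1]
gripper_width: 0.036
gripper_force: 0.0
38.775 m [-0.013  0.145 -0.071] f [-0.05 -0.15  0.08] tcp [ 0.5544 -0.1912  0.1228] rot [-1.7999e+02  2.0000e-02 -1.4140e+01] j6 [ 0.1 75.8]
front 92.09527749882683 7.015346862825423 258
side -1 -103.90774970149992 -7.124798670613864 56
side 1 105.33307106682932 -7.0651958790575655 57
```

View pics/s8.png

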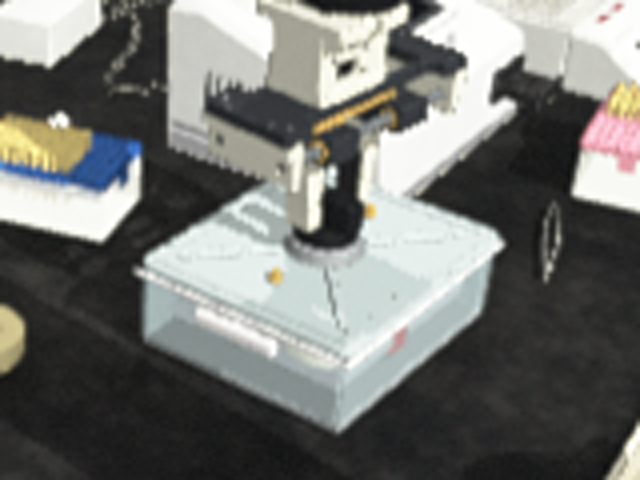

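The scene view shows the lid flat on the rim all round. I'll regrip the knob and turn clockwise in two calls of 1.75 rad (kept below pi so the rotation can't take the other way round).

```bash
python3 -m pendant '[[0,0,0,0,0,0],[0,0,0,0,0,0],[0,0,0,0,0,0],[0,0,0,0,0,0]]' 5 25 >/dev/null; python3 m.py; python3 -m pendant '[[0,0,0,0,0,0.125],[0,0,0,0,0,0.25],[0,0,0,0,0,0.375],[0,0,0,0,0,0.5],[0,0,0,0,0,0.625],[0,0,0,0,0,0.75],[0,0,0,0,0,0.875],[0,0,0,0,0,1.0],[0,0,0,0,0,1.125],[0,0,0,0,0,1.25],[0,0,0,0,0,1.375],[0,0,0,0,0,1.5],[0,0,0,0,0,1.625],[0,0,0,0,0,1.75],[0,0,0,0,0,1.75]]' >/dev/null; python3 m.py;  python3 -m pendant '[[0,0,0,0,0,0.125],[0,0,0,0,0,0.25],[0,0,0,0,0,0.375],[0,0,0,0,0,0.5]]' >/dev/null; python3 m.py
```

```text
39.375 m [-0.023  0.108  0.022] f [-0.23  1.34 -0.61] tcp [ 0.5544 -0.1912  0.1228] rot [-1.7999e+02  2.0000e-02 -1.4140e+01] j6 [ 0.1 75.8]
41.25 m [-0.602  1.147  0.033] f [-3.47 -2.    2.66] tcp [ 0.5536 -0.1915  0.1228] rot [ 1.7991e+02 -4.0000e-02 -1.1437e+02] j6 [  0.  -24.4]
41.75 m [-0.09   1.374  0.037] f [-3.18 -0.03  2.82] tcp [ 0.5536 -0.1913  0.1227] rot [ 1.7993e+02 -7.0000e-02 -1.4310e+02] j6 [  0.  -53.1]
```

```bash
for i in 1 2 3 4 5; do python3 -m pendant '[[0,0,0,0,0,0.1],[0,0,0,0,0,0.2],[0,0,0,0,0,0.3]]' >/dev/null; python3 m.py; done
```

```text
42.125 m [0.029 1.038 0.155] f [-2.84  0.23  2.81] tcp [ 0.5537 -0.1912  0.1227] rot [ 1.7995e+02 -8.0000e-02 -1.6023e+02] j6 [  0.1 -70.3]
42.5 m [ 0.359  0.925 -0.004] f [-1.97  0.28  1.52] tcp [ 0.5539 -0.191   0.1227] rot [ 1.7996e+02 -6.0000e-02 -1.7744e+02] j6 [  0.1 -87.5]
42.875 m [0.72  0.986 0.022] f [-2.11  1.73  3.47] tcp [ 0.554  -0.1908  0.1227] rot [ 1.7997e+02 -7.0000e-02  1.6538e+02] j6 [ 1.000e-01 -1.047e+02]
43.25 m [ 1.     0.668 -0.059] f [-1.52  3.2   2.07] tcp [ 0.5542 -0.1908  0.1228] rot [ 1.7998e+02 -5.0000e-02  1.4820e+02] j6 [ 1.000e-01 -1.218e+02]
43.625 m [0.743 0.468 0.026] f [-1.42  1.92  2.57] tcp [ 0.5544 -0.1907  0.1228] rot [ 1.7998e+02 -5.0000e-02  1.3101e+02] j6 [ 1.00e-01 -1.39e+02]
```

```bash
python3 -m pendant '[[0,0,0,0,0,0],[0,0,0,0,0,0],[0,0,0,0,0,0],[0,0,0,0,0,0],[0,0,-20,0,0,0],[0,0,-60,0,0,0],[0,0,-100,0,0,0],[0,0,-100,0,0,0],[0,0,-100,0,0,0]]' 45; python3 m.py
python3 - <<'E'
from h import *
s=r.get_state();im=cap('wrist'); sc=cap('scene')
o=np.zeros((600,640,3),np.uint8); o[:300]=im[:300]; o[300:600,:400]=cv2.resize(sc[110:230,290:450],(400,300),interpolation=cv2.INTER_CUBIC); cv2.imwrite('pics/p9.png',cv2.cvtColor(o,cv2.COLOR_RGB2BGR))
m=(im[...,0]>180)&(im[...,1]<170)&(im[...,1]>60)&(im[...,2]<60); n,l,st,c=cv2.connectedComponentsWithStats(m.astype(np.uint8))
for i in range(1,n):
    if st[i][4]>25: print(st[i][4],c[i].round(1),wcast([c[i]],.124)[0].round(4))
E
```

```text
time_s: 44.75
tcp_pos: [0.5541, -0.1911, 0.2225]
eef_rot: [180.0, -0.0, 131.0]
contact_force: [-0.6, 0.8, -0.4]
gripper_width: 0.0451
gripper_force: 0.0
44.75 m [-0.071  0.028 -0.   ] f [-0.57  0.79 -0.45] tcp [ 0.5541 -0.1911  0.2225] rot [ 1.7999e+02 -4.0000e-02  1.3101e+02] j6 [   0. -139.]
107 [317.5 183.3] [ 0.5398 -0.1752  0.124 ]
```

View pics/p9.png

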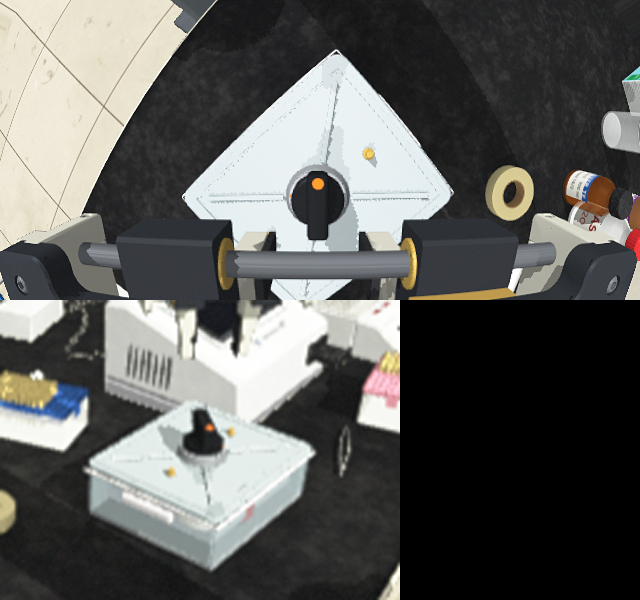

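The lid is level and seated. The knob dot at (317,183) casts to bar angle 131°, i.e. 3.87 rad clockwise of the lid's x. With the screw at its 2.4 stop, that leaves a clutch slip of about 1.47 rad. The robot is clear of everything.

```bash
python3 -c "
from plant import r
print(r.close_job())"
```

```text
the job is handed in; nothing more can be done
None
```

The job is handed in, with no verdict returned: the three dishes are on the lift, which is caught below the rim, and the lid sits level with its bolts home and the clutch clicked over (about 1.5 rad of slip, estimated from the knob angle).

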